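Snap a takoyaki plate into its sprung holder

TASK

Lift the takoyaki plate by its wooden grip and carry it, level or gently tilted, to the sprung holder. With the black-jaw end of the plate held up, push its other edge in under the lip of the red jaw far enough to clear the black lip, lower the raised edge, and ease the plate back so that the springs centre it, lying flat, square and in the middle of the holder under both lips; then let go. Work gently, never force a jaw, and leave the bottle, cup and shaker alone.

Things in the scene. Friction and masses are not known exactly. Their poses are not given: they have to be found in the camera images.
- plate: Loose dark metal takoyaki plate, 150 (its x) x 100 (its y) x 6 mm thick with rows of shallow dimples, 0.3 to 0.55 kg; the two ends are alike. Origin: centre of the underside, z up. A pale wooden grip bar stands over its middle on two thin posts: 14 mm wide along x, 64 mm long along y, from 26 to 52 mm above the origin. Pinch it across its 14 mm; it starts lying flat on the wooden rest.
- plate_grip (a point): Centre of the wooden grip bar, 39 mm above the underside of the plate; axes as the plate.
- holder: Fixed aluminium stove base 280 x 130 mm with a sliding frame that carries two sprung jaws. Origin: centre of its underside on the table, z up; x runs along the rail from the red jaw (-x) to the black jaw (+x). The frame is clamped up to 15 mm either way along x from the origin: this offset is NOT measured and must be felt or seen. Over 16 N between plate and jaws is forcing.
- bars: Two fixed steel support bars on the stove base, 200 mm long along the rail, at y = +-25 mm, on which the plate lies when seated. Origin: midway between them at the height of their tops, exactly 40 mm above the holder's origin; axes as the holder's. Both jaws' springs: 3 N to start moving outward, then 0.6 N per mm. The seated plate holds each jaw about 3 mm out from rest.
- red_side (a point): Fixed mark on the stove base, 130 mm from its origin towards the red jaw, 24 mm up. The red jaw: 80 mm wide wall (along y), face 72 mm from the frame's middle at rest; lip 4 mm inward from the face, its underside 12 mm and top 16 mm above the bars. It gives 14 mm to a hard stop; it must be pushed 10 mm or more, short of the stop, for the plate to pass the black lip.
- black_side (a point): Fixed mark on the stove base, 130 mm from its origin towards the black jaw, 24 mm up. The black jaw mirrors the red one (face 72 mm from the frame's middle, lip 4 mm inward, its underside 12 mm and top 16 mm above the bars) but gives only 6 mm. A steel end post behind each jaw, 109 mm from the frame's middle, rises 19 mm above the bars.
- rest: Fixed wooden board 190 x 130 x 18 mm on which the plate starts; origin at the centre of its underside, top 18 mm above.
- sauce: Bystander: red squeeze bottle, 54 mm across, 150 mm tall, origin at the centre of its foot.
- cup: Bystander: steel cup, 66 mm across, 65 mm tall, origin at the centre of its foot.
- shaker: Bystander: small jar with green cap, 44 mm across, 70 mm tall, origin at the centre of its foot.

How it is judged (in metres and radians):
On the way:
1. the tilted plate (over 0.06 rad) presses with more than 6 N against the red jaw, its middle 43 to 80 mm above the holder's foot (angle between plate's own z axis and vertical above 0.06 rad and contact force between plate and holder above 6 N and x of plate in the frame of holder between -0.035 and 0.016 m and z of plate in the frame of holder between 0.043 and 0.08 m), for 0.1 s.
At the end, for the whole second after the job is handed in: The plate lies at rest and released in the holder under both lips: underside 37 to 42.5 mm above the holder's foot, tilt under 0.03 rad, in line with the rail within 0.07 rad, within 12 mm of its middle line and 20 mm of the holder's origin along the rail (the jaws' own offset included) (z of plate in the frame of holder between 0.037 and 0.0425 m and angle between plate's own z axis and vertical below 0.03 rad and x of plate in the frame of holder between -0.02 and 0.02 m and y of plate in the frame of holder between -0.012 and 0.012 m and angle between the x axis of plate and the x axis of holder, either way round below 0.07 rad and linear speed of plate below 0.01 m/s); the robot touches nothing.
It fails at once if the plate is forced against the jaws with more than 16 N (contact force between plate and holder above 16 N).
It fails at once if a jar, cup or bottle is moved by more than 20 mm (distance of any of sauce, cup, shaker from where it was at the start of the episode above 0.02 m).
It fails at once if the plate is tipped more than 0.6 rad (angle between plate's own z axis and vertical above 0.6 rad).
It also fails if it takes over 51 s, if anything falls off the work surface, if the arm or the gripper's body presses on something with over 40 N, if the wrist force passes 120 N, or if a joint passes its speed limit or range.

ROBOT

A 7-joint arm with a two-finger parallel gripper is mounted at the origin on the work surface. World frame = base frame: x ahead of the robot, y to its left, z up, the work surface at z = 0. Lengths are in mm, angles in rad, forces in N, time in s.
With the tool pointing down it reaches from about 400 to 875 mm from the base axis. Payload 4.4 kg.
Tool frame: the origin (TCP) lies at the very end of the fingers, on their centre line; the grasp point (between the pads) lies 19 mm behind it; z points along the fingers, y is the line along which they close (so a half turn about z gives the same grasp; the last joint's range is limited). The gripper opens to 85 mm and grips with 20 to 120 N. Pads are 22 mm wide; open, the fingers measure 114 mm over their backs; the gripper's body (76 mm by 85 mm) begins 54 mm behind the grasp point. The pads swing forward as they close: fully open they stand 13 mm farther back than shut.
Start: joints at [-1.278, 0.628, 0.038, 1.517, -0.027, 0.996, -0.02], TCP at [228.225, 608.63, 231.313] pointing down, gripper open.
Joint ranges: [-3.06, 3.06], [-0.37, 2.12], [-1.25, 1.32], [0.18, 2.47], [-1.1, 4.24], [0.23, 1.98], [-2.94, 2.94]. Speed limits (rad/s): [2.57, 2.57, 3.14, 3.14, 3.14, 3.14, 3.14].

INTERFACE

Orientations are given as [roll, pitch, yaw] about the fixed x, y, z axes, in that order (R = Rz(yaw) Ry(pitch) Rx(roll)).
In Python, from cell import ctrl gives the robot as it stands.
- The arm moves only by the tool step_arm, never from a script. Its argument "series" is a list that holds one entry, the list of rows, each a list of 7 numbers: the turn, a rotation vector about the tool's x, y, z as a fraction of full scale, then the shift along the tool's x, y, z as a fraction of full scale, then the closure, from 0 (fully open) to 1 (shut). In form: [[[ax, ay, az, tx, ty, tz, gripper], ...]]. A call has 1 to 12 rows; each row shifts and turns the commanded pose from where the row before left it, along the tool's axes as they then stand; what a row does not reach is not made up. Full scale, the value 1, is 150 mm for a shift and 45 degrees for a turn. A row lasts 1/10 s, in which the tool goes at most 50 mm and 8.59 degrees, less where a joint would pass 70% of its speed; a pose out of reach is approached as far as the arm can. A call with a number of a shift or a turn outside -1 to 1 is refused whole. A call with a gripper value outside its range is refused whole. The fingers move at their own pace and stop on an object; the grip force is fixed at half the most. Time passes only in rows, so rows that do not move let the fingers close. It gives the time, the measured TCP pose, the force, the opening and the grip force at its end, in the units of the state.
- ctrl.read_state(): the state, without advancing time (a new reading comes with each control period).
- ctrl.get_image(name): name is "side" or "top"; returns a dict with "img" (420x560x3 uint8, red, green, blue), "fx", "fy", "cx", "cy" (pixels), "R" (3x3) and "t" (3): a world point X has camera coordinates R X + t. Camera axes: x right, y down, z forward; pixel columns grow to the right and rows downward; lengths in mm; the calibration is good to about 2 mm. A picture is of the moment at which its call begins. There is no depth.
- ctrl.finish_job(): hands the job in; it is judged then, once.
Trained networks look in a picture, given as the dict that the camera call returned (one of the last four; its "shot" number tells which), for a name from the list of things; names that differ only in an ending like _2 or _b are one class to them, and where a whole thing is asked for, a point or a joint stands for the part that bears it (a point fixed in the world has none). Each returns a list of dicts, best first, with "score" (0 to 1); they miss things now and then, are a little off and sometimes report something else, mostly with a low value. They report only what shows in the picture. A call takes as long as a camera call.
- ctrl.recognise(picture, thing): "centre" ([column, row] in pixels, amid what is visible of it).
The state is a dict: "clock": time; "qpos": joint angles; "qd": joint speeds; "tau": joint torques, N m; "eef_pos": TCP position; "tool_rot": TCP orientation; "force": force on the tool from outside, world axes, zero at the start; "torque": the same for the moment, N m; "width": finger opening in mm; "gripper_force": force on a finger pad.
Only numpy, scipy, OpenCV 4.12 (cv2) and the standard library are available. Lean on these libraries where they do the work, as an engineer would, in place of code of your own. Each camera call takes 0.05 s, during which the arm holds its last target. There are 200 camera calls.

## Working session

There is one attempt and no reset: what is moved stays moved. The work goes in short steps, Python scripts to look and compute and a tool call to move; the robot and the scene stay as the last step left them, time stands still between calls to the robot, and variables do not carry over. Pictures are saved under pics/ and viewed, at most 10 in all, crops included, and the job is handed in when it is done.

Besides the shell and the picture viewer there is one more tool, called by a JSON object that holds its "fn" and its "kwargs", one argument or row to a line. step_arm: Moves the arm, as the interface text tells. Shift numbers are shares of 150 mm and turn numbers shares of 45 degrees, none past 1 either way. Its arguments: {"type":"object","properties":{"series":{"type":"array","items":{"type":"array","items":{"type":"array","items":{"type":"number","minimum":-1,"maximum":1}}}}},"required":["series"]}

```bash
mkdir -p pics; ls
python3 - <<'E'
from cell import ctrl
import cv2
s=ctrl.read_state(); print(s)
for n in("top","side"):
    p=ctrl.get_image(n); cv2.imwrite(f"pics/{n}0.png",p["img"][:,:,::-1])
    print(n,p["fx"],p["cx"],p["cy"],p["R"],p["t"])
    for th in ["plate","plate_grip","holder","bars","red_side","black_side","rest","sauce","cup","shaker"]:
        r=ctrl.recognise(p,th); print(th,[(x["centre"],round(x["score"],2)) for x in r[:3]])
print(ctrl.read_state()["clock"])
E
```

```text
pics
{'clock': 0.0, 'qpos': array([-1.27782817,  0.62933338,  0.03841955,  1.51835025, -0.02701012,
        0.99627502, -0.02000522]), 'qd': array([-0.00157174, -0.00120361,  0.00117401,  0.00157405,  0.00055684,
       -0.00067813,  0.00024315]), 'tau': array([ 1.04537536e-03, -5.63392889e+01,  1.22661140e+00, -1.93440843e+01,
        1.11022271e-02,  1.04086709e-02, -2.20144607e-06]), 'eef_pos': array([227.97297026, 608.06286388, 230.40259271]), 'tool_rot': array([-3.13974373e+00,  1.60132923e-06,  2.78283230e+00]), 'force': array([-0.78432263,  0.78999655,  0.384006  ]), 'torque': array([0.02863819, 0.02994573, 0.04179289]), 'gripper_force': 0.0, 'width': 85.44749024360792}
top 498.080634905787 275.9019562555593 207.86877160517255 [[-0.04525439 -0.99895969 -0.00561878]
 [-0.96867672  0.04525587 -0.2441666 ]
 [ 0.24416687 -0.00560683 -0.96971702]] [ 45.39923271 647.52525132 839.59166638]
plate [([419.1, 257.4], 0.8)]
plate_grip [([425.5, 259.1], 0.7)]
holder [([205.2, 256.0], 0.84), ([435.6, 281.0], 0.28)]
bars [([201.4, 244.5], 0.72)]
red_side [([205.2, 257.2], 0.81)]
black_side [([204.8, 255.7], 0.89)]
rest [([432.5, 280.1], 0.66)]
sauce [([269.7, 145.2], 0.65)]
cup [([330.0, 171.3], 0.55)]
shaker [([423.3, 178.3], 0.88)]
side 459.54908496530476 288.5834212748978 208.98680519719142 [[-0.97828264 -0.20725142 -0.00315069]
 [-0.11866626  0.57247027 -0.81129286]
 [ 0.16994527 -0.79329984 -0.58463148]] [ 618.87339001  108.14144785 1038.82623382]
plate [([334.0, 167.7], 0.77)]
plate_grip [([335.2, 167.0], 0.92)]
holder [([296.8, 268.9], 0.91)]
bars [([310.2, 258.6], 0.95)]
red_side [([296.9, 270.1], 0.72)]
black_side [([296.7, 269.9], 0.82)]
rest [([346.6, 183.0], 0.83)]
sauce [([225.1, 199.2], 0.73)]
cup [([257.8, 182.8], 0.88)]
shaker [([281.0, 153.9], 0.88), ([296.4, 271.7], 0.73)]
1.1
```

View pics/top0.png

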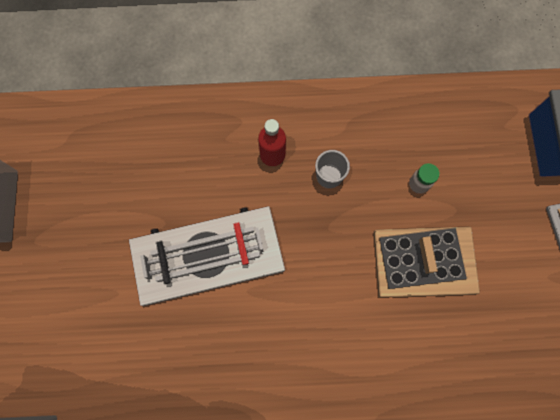

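View pics/side0.png

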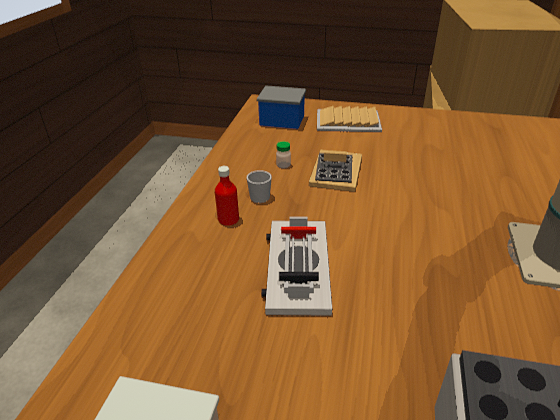

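The pictures show the holder at left in the top view, its red jaw near (241,244) and its black jaw near (163,262). The plate is on its rest near (424,258), with the grip top near (429,255). Next I'll zoom in to pick corners.

Run:
```python
import cv2,numpy as np
t=cv2.imread("pics/top0.png")
def crop(x,y,w,h,s):
    c=cv2.resize(t[y:y+h,x:x+w],None,fx=s,fy=s,interpolation=cv2.INTER_CUBIC)
    for i in range(0,w,10): cv2.line(c,(i*s,0),(i*s,6 if i%50 else 14),(0,255,255),1)
    for i in range(0,h,10): cv2.line(c,(0,i*s),(6 if i%50 else 14,i*s),(0,255,255),1)
    return c
a=crop(120,200,170,110,4); cv2.imwrite("pics/h.png",a)
b=crop(370,220,120,85,6); cv2.imwrite("pics/p.png",b)
```

```text
(no output)
```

View pics/h.png

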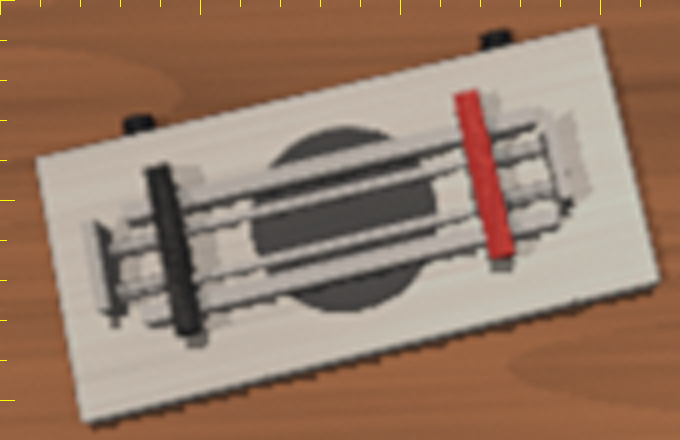

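View pics/p.png

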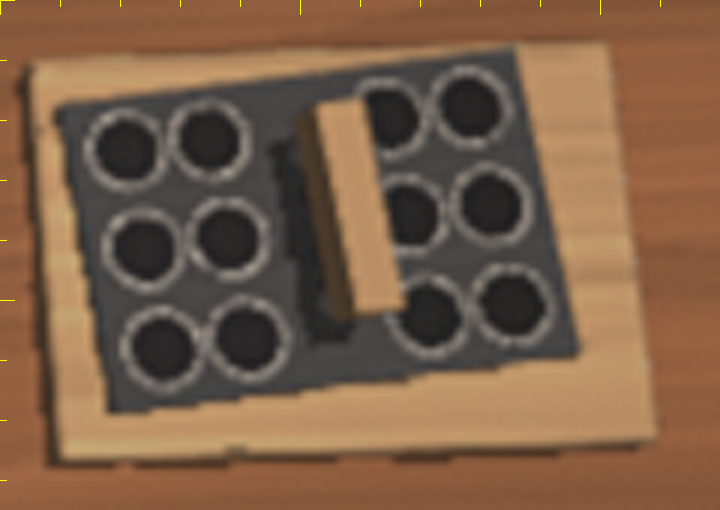

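```bash
cat > h.py <<'E'
import numpy as np
from scipy.optimize import least_squares
def ray(p,uv,z):
    R=np.array(p["R"]);t=np.array(p["t"]);c=-R.T@t
    d=R.T@np.array([(uv[0]-p["cx"])/p["fx"],(uv[1]-p["cy"])/p["fy"],1]); return c+d*(z-c[2])/d[2]
def proj(p,X):
    c=np.array(p["R"])@X+p["t"]; return np.array([p["fx"]*c[0]/c[2]+p["cx"],p["fy"]*c[1]/c[2]+p["cy"]])
E
python3 - <<'E'
from h import *
from cell import ctrl
p=ctrl.get_image("top")
def show(n,c,z,o,s):
    P=np.array([ray(p,np.array(u)/s+o,z)[:2] for u in c]); m=P.mean(0)
    e=[np.linalg.norm(P[i]-P[(i+1)%4]) for i in range(4)]
    ux=(P[1]+P[2]-P[0]-P[3]); uy=P[0]+P[1]-P[2]-P[3]
    print(n,z,"ctr",m.round(1),"edges",np.round(e,1),"ang",np.arctan2(ux[1],ux[0]).round(4),"perp",np.arctan2(uy[1],uy[0]).round(4)); return P
H=[(37,157),(598,27),(659,282),(84,424)]
for z in(10,15,20,25): show("holder",H,z,[120,200],4)
show("plate",[(56,104),(517,45),(579,356),(107,412)],24,[370,220],6)
show("grip",[(316,103),(362,97),(404,308),(355,315)],70,[370,220],6)
for z in (52,56):
  r=show("red",[(456,94),(477,90),(513,255),(491,259)],z,[120,200],4)
  b=show("blk",[(147,168),(167,164),(200,333),(178,337)],z,[120,200],4)
  ri=(r[0]+r[3])/2; bi=(b[1]+b[2])/2; print("inner gap",np.linalg.norm(ri-bi),(ri+bi)/2,np.arctan2(*(bi-ri)[::-1]))
s=ctrl.get_image("side")
for th,uv,z in [("sauce",(269.7,145.2),75),("cup",(330,171.3),32),("shaker",(423.3,178.3),35)]: print(th,ray(p,uv,z).round())
for X in ([0,0,0],): pass
E
```

```text
holder 10 ctr [578.4 154.4] edges [283.1 130.5 281.8 132.7] ang -1.3788 perp 0.1906
holder 15 ctr [577.6 153.7] edges [281.6 129.9 280.3 132. ] ang -1.3788 perp 0.1906
holder 20 ctr [576.8 153. ] edges [280.1 129.2 278.8 131.3] ang -1.3788 perp 0.1906
holder 25 ctr [576.  152.3] edges [278.7 128.5 277.4 130.6] ang -1.3788 perp 0.1906
plate 24 ctr [ 551.5 -260.2] edges [151.1 100.7 150.6  98.9] ang -1.4943 perp 0.0636
grip 70 ctr [ 551.6 -260.8] edges [14.3 65.1 15.  65.2] ang -1.4812 perp 0.0686
red 52 ctr [590.5  83.8] edges [10.1 80.4 10.3 80.2] ang -1.4302 perp 0.1804
blk 52 ctr [561.5 229.2] edges [ 9.5 81.2 10.2 80.9] ang -1.4261 perp 0.1942
inner gap 138.2741645797498 [576.02650321 156.60767397] 1.7718190687470707
red 56 ctr [589.8  83.5] edges [10.  80.  10.3 79.9] ang -1.4302 perp 0.1804
blk 56 ctr [560.9 228.3] edges [ 9.4 80.8 10.1 80.6] ang -1.4261 perp 0.1942
inner gap 137.67331573295715 [575.36718489 156.01734791] 1.77181906874707
sauce [775.  22.  75.]
cup [731. -95.  32.]
shaker [ 707. -277.   35.]
```

{"fn": "step_arm", "kwargs": {
  "series": [
    [[0,0,-0.136,0,0,0,0],[0,0,-0.136,0,0,0,0],[0,0,-0.136,0,0,0,0],[0,0,-0.136,0,0,0,0],[0,0,0,-0.15,-0.24,0,0],[0,0,0,-0.15,-0.24,0,0],[0,0,0,-0.15,-0.24,0,0],[0,0,0,-0.15,-0.24,0,0],[0,0,0,-0.15,-0.24,0,0],[0,0,0,-0.15,-0.24,0,0],[0,0,0,-0.15,-0.24,0,0],[0,0,0,-0.15,-0.24,0,0]]
  ]
}}

```text
clock: 2.4
eef_pos: [428.5, 332.2, 231.6]
tool_rot: [3.141, 0.001, -3.073]
force: [0.9, 0.5, 0.4]
width: 85.2
gripper_force: 0.0
```

{"fn": "step_arm", "kwargs": {
  "series": [
    [[0,0,0,-0.045,-0.3,0,0],[0,0,0,-0.045,-0.3,0,0],[0,0,0,-0.045,-0.3,0,0],[0,0,0,-0.045,-0.3,0,0],[0,0,0,-0.045,-0.3,0,0],[0,0,0,-0.045,-0.3,0,0],[0,0,0,-0.045,-0.3,0,0],[0,0,0,-0.045,-0.3,0,0],[0,0,0,-0.045,-0.3,0,0],[0,0,0,-0.045,-0.3,0,0],[0,0,0,0,0,0,0],[0,0,0,0,0,0,0]]
  ]
}}

```text
clock: 3.6
eef_pos: [525.5, -111.9, 231.2]
tool_rot: [3.141, -0.0, -3.076]
force: [0.1, 1.1, -1.1]
width: 85.0
gripper_force: 0.0
```

Run:
```python
from cell import ctrl
s=ctrl.read_state();print(s["eef_pos"],s["tool_rot"],s["qpos"].round(2))
```

```text
[ 525.48595263 -111.94126023  231.17998677] [ 3.14149168e+00 -1.51902982e-04 -3.07632715e+00] [ 0.18  0.47 -0.03  1.83  0.02  0.84  1.78]
```

{"fn": "step_arm", "kwargs": {
  "series": [
    [[0,0,0,-0.027,-0.25,0,0],[0,0,0,-0.027,-0.25,0,0],[0,0,0,-0.027,-0.25,0,0],[0,0,0,-0.027,-0.25,0,0],[0,0,0,0,0,0.2,0],[0,0,0,0,0,0.2,0],[0,0,0,0,0,0.2,0],[0,0,0,0,0,0.2,0],[0,0,0,0,0,0,0],[0,0,0,0,0,0,0]]
  ]
}}

```text
clock: 4.6
eef_pos: [552.5, -257.7, 111.6]
tool_rot: [3.141, -0.0, -3.071]
force: [0.1, 0.3, 0.4]
width: 85.3
gripper_force: 0.0
```

Run:
```python
from cell import ctrl
import cv2
s=ctrl.read_state();print(s["eef_pos"],s["tool_rot"])
a=ctrl.get_image("top")["img"];b=ctrl.get_image("side")["img"]
A=cv2.resize(a[190:330,340:520],None,fx=3,fy=3);B=cv2.resize(b[90:230,270:390],None,fx=3,fy=3)
import numpy as np
c=np.hstack([cv2.resize(A,(400,311)),cv2.resize(B,(267,311))])
cv2.imwrite("pics/g1.png",c[:,:,::-1])
```

```text
[ 552.53507954 -257.66902499  111.55706498] [ 3.14059649e+00 -3.02428549e-04 -3.07111976e+00]
```

View pics/g1.png

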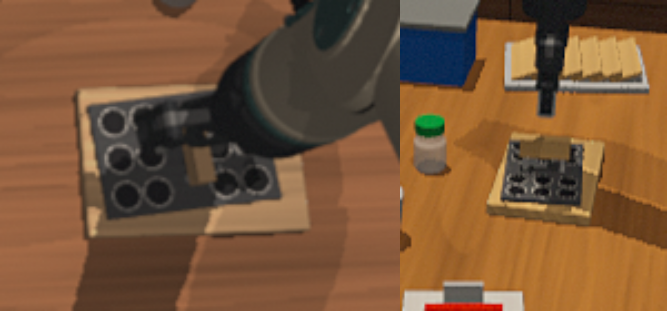

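The gripper stands over the grip bar, and in both views the tips line up with it. I'll descend and close.

{"fn": "step_arm", "kwargs": {
  "series": [
    [[0,0,0,0.005,-0.018,0.1,0],[0,0,0,0,0,0.1,0],[0,0,0,0,0,0.1,0],[0,0,0,0,0,0.1,0],[0,0,0,0,0,0.07,0],[0,0,0,0,0,0,0],[0,0,0,0,0,0,0.5],[0,0,0,0,0,0,0.7],[0,0,0,0,0,0,0.9],[0,0,0,0,0,0,1],[0,0,0,0,0,0,1],[0,0,0,0,0,0,1]]
  ]
}}

```text
clock: 5.9
eef_pos: [551.9, -262.0, 41.4]
tool_rot: [-3.141, 0.001, -3.073]
force: [0.4, 0.2, 4.4]
width: 13.5
gripper_force: 59.8
```

{"fn": "step_arm", "kwargs": {
  "series": [
    [[0,0,0,0,0,0,1],[0,0,0,0,0,-0.04,1],[0,0,0,0,0,-0.1,1],[0,0,0,0,0,-0.15,1],[0,0,0,0,0,-0.2,1],[0,0,0,0,0,-0.2,1],[0,0,0,0,0,-0.15,1],[0,0,0,0,0,0,1],[0,0,0,0,0,0,1]]
  ]
}}

```text
clock: 6.8
eef_pos: [550.9, -261.9, 166.7]
tool_rot: [3.141, -0.0, -3.073]
force: [-0.3, -0.2, -5.8]
width: 13.4
gripper_force: 58.8
```

Run:
```python
from cell import ctrl
for i in range(3):
  s=ctrl.read_state();print(s["eef_pos"],s["tool_rot"],s["force"],s["width"],s["torque"]); ctrl.get_image("top")
```

```text
[ 550.93326465 -261.8690106   166.66291497] [ 3.14143125e+00 -4.03708135e-04 -3.07328895e+00] [-0.30933878 -0.1515536  -5.79339988] 13.354529351816346 [-0.01132257  0.09329733 -0.02952023]
[ 550.2506116  -261.55779271  165.66323996] [ 3.14044000e+00 -2.38845160e-03 -3.07320705e+00] [-1.1088717  -0.72434619 -5.00493477] 13.119442203639869 [-0.00475193  0.05899607 -0.02218857]
[ 550.05305363 -261.41580875  165.16338143] [ 3.13996917 -0.00320451 -3.0731825 ] [-0.54897424 -0.6076383  -4.96683578] 12.883313615811803 [ 0.06964029  0.01941652 -0.03656389]
```

{"fn": "step_arm", "kwargs": {
  "series": [
    [[0,0,-0.08,0,0,0,1],[0,0,-0.078,0,0,0,1],[0,0,0,-0.02,0.08,0,1],[0,0,0,-0.04,0.16,0,1],[0,0,0,-0.05,0.2,0,1],[0,0,0,-0.05,0.2,0,1],[0,0,0,-0.05,0.2,0,1],[0,0,0,-0.05,0.2,0,1],[0,0,0,-0.05,0.2,0,1],[0,0,0,-0.05,0.2,0,1],[0,0,0,-0.05,0.2,0,1],[0,0,0,-0.05,0.2,0,1]]
  ]
}}

```text
clock: 8.15
eef_pos: [565.4, 24.6, 166.0]
tool_rot: [3.141, -0.002, -2.95]
force: [0.4, 0.9, -4.9]
width: 13.2
gripper_force: 58.8
```

{"fn": "step_arm", "kwargs": {
  "series": [
    [[0,0,0,-0.05,0.2,0,1],[0,0,0,-0.05,0.2,0,1],[0,0,0,-0.05,0.2,0,1],[0,0,0,-0.05,0.2,0,1],[0,0,0,-0.04,0.12,0,1],[0,0,0,0,0.06,0,1],[0,0,0,0,0,0,1],[0,0,0,0,0,0,1],[0,0,0,0,0,0,1]]
  ]
}}

```text
clock: 9.05
eef_pos: [573.5, 171.1, 166.6]
tool_rot: [-3.14, -0.001, -2.952]
force: [1.8, -0.9, -4.7]
width: 12.7
gripper_force: 58.9
```

```bash
cat >> h.py <<'E'
import sys
C=np.array([577.2,153.3]);A=1.763;U=np.array([np.cos(A),np.sin(A)]);V=np.array([-np.sin(A),np.cos(A)])
def st():
    from cell import ctrl
    from scipy.spatial.transform import Rotation as Ro
    s=ctrl.read_state();r=Ro.from_euler("xyz",s["tool_rot"]).as_matrix()
    e=s["eef_pos"]; q=e+22.5*r[:,2]   # plate underside centre
    y=r[:,1]; d=q[:2]-C
    print("t",round(s["clock"],2),"tcp",e.round(1),"plate in holder x,y,z",(d@U).round(1),(d@V).round(1),q[2].round(1),
      "tilt(blk up)",np.arcsin(y[2]).round(3),"roll",np.arcsin(r[2,0]).round(3),"yawerr",(np.arctan2(y[1],y[0])-A).round(3),"F u,v,z",(s["force"][:2]@U).round(1),(s["force"][:2]@V).round(1),s["force"][2].round(1),"w",s["width"].round(1))
E
python3 -c "import h;h.st()"
```

```text
Traceback (most recent call last):
  File "h.py", line 17, in st
    "tilt(blk up)",np.arcsin(y[2]).round(3),"roll",np.arcsin(r[2,0]).round(3),"yawerr",(np.arctan2(y[1],y[0])-A).round(3),"F u,v,z",(s["force"][:2]@U).round(1),(s["force"][:2]@V).round(1),s["force"][2].round(1),"w",s["width"].round(1))
                                                                                                                                                                                                                       ^^^^^^^^^^^^^^^^
AttributeError: 'float' object has no attribute 'round'
```

{"fn": "step_arm", "kwargs": {
  "series": [
    [[-0.085,0,0,0,0,0,1],[-0.081,0,0,0,0,0,1],[0,0,0,0,-0.01,0.06,1],[0,0,0,0,-0.02,0.12,1],[0,0,0,0,-0.025,0.12,1],[0,0,0,0,-0.02,0.12,1],[0,0,0,0,-0.02,0.08,1],[0,0,0,0,0,0.04,1],[0,0,0,0,0,0,1],[0,0,0,0,0,0,1]]
  ]
}}

```text
clock: 10.05
eef_pos: [574.8, 170.0, 85.1]
tool_rot: [3.011, 0.001, -2.949]
force: [0.4, -0.3, -4.5]
width: 13.1
gripper_force: 59.6
```

```bash
sed -i 's/s\["width"\].round(1)/round(s["width"],1)/' h.py
python3 - <<'E'
import h,cv2
from cell import ctrl
h.st()
a=ctrl.get_image("top")["img"][180:330,100:310];b=ctrl.get_image("side")["img"][190:330,230:360]
import numpy as np
c=np.hstack([cv2.resize(a,(420,300)),cv2.resize(b,(371,400))[:300]]) if 0 else None
A=cv2.resize(a,(420,300),interpolation=2);B=cv2.resize(b,(370,398),interpolation=2)
A=cv2.copyMakeBorder(A,0,98,0,0,0)
cv2.imwrite("pics/s1.png",np.hstack([A,B])[:,:,::-1]); h.st()
E
```

```text
t 10.05 tcp [574.8 170.   85.1] plate in holder x,y,z 19.8 -0.8 62.8 tilt(blk up) 0.13 roll -0.001 yawerr 0.001 F u,v,z -0.4 -0.4 -4.5 w 13.1
t 10.15 tcp [575.  170.1  85.5] plate in holder x,y,z 19.8 -1.0 63.2 tilt(blk up) 0.13 roll -0.002 yawerr 0.001 F u,v,z 0.3 0.4 -5.1 w 13.2
```

View pics/s1.png

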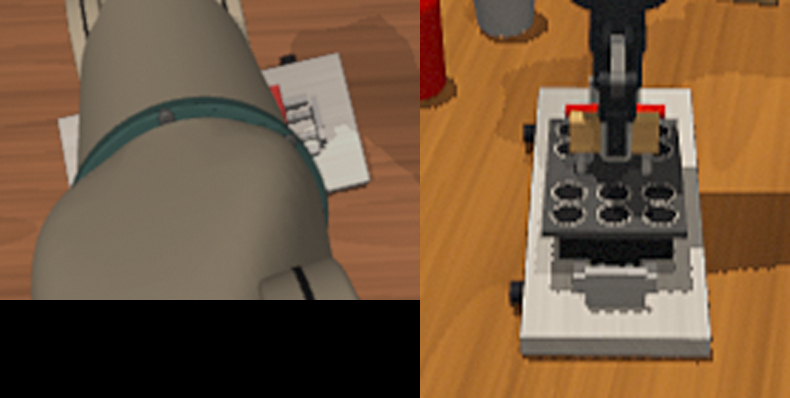

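The side view shows the plate square over the holder, its near (black) end raised and the red lip visible beyond the grip. Next I'll lower the red edge to lip-gap height.

{"fn": "step_arm", "kwargs": {
  "series": [
    [[0,0,0,0,-0.013,0.022,1],[0,0,0,0,-0.013,0.022,1],[0,0,0,0,-0.013,0.022,1],[0,0,0,0,0,0,1],[0,0,0,0,0,0,1]]
  ]
}}

```text
clock: 10.65
eef_pos: [575.1, 165.2, 73.9]
tool_rot: [3.011, -0.0, -2.949]
force: [-0.2, 0.4, -5.5]
width: 13.3
gripper_force: 59.7
```

Run:
```python
import h,cv2
from cell import ctrl
h.st()
for i in range(3): ctrl.get_image("side"); h.st()
```

```text
t 10.65 tcp [575.1 165.2  73.9] plate in holder x,y,z 15.0 -0.2 51.5 tilt(blk up) 0.13 roll 0.0 yawerr 0.0 F u,v,z 0.4 0.1 -5.5 w 13.3
t 10.7 tcp [575.2 165.4  74. ] plate in holder x,y,z 15.2 -0.3 51.7 tilt(blk up) 0.131 roll 0.0 yawerr 0.0 F u,v,z 0.3 0.1 -4.9 w 12.9
t 10.75 tcp [575.2 165.4  74.1] plate in holder x,y,z 15.2 -0.4 51.8 tilt(blk up) 0.131 roll -0.0 yawerr 0.0 F u,v,z -0.8 -0.0 -4.4 w 12.9
t 10.8 tcp [575.2 165.5  74.1] plate in holder x,y,z 15.2 -0.4 51.8 tilt(blk up) 0.131 roll -0.0 yawerr 0.0 F u,v,z -0.3 0.7 -5.5 w 13.0
```

{"fn": "step_arm", "kwargs": {
  "series": [
    [[0,0,0,0,-0.01,-0.0013,1],[0,0,0,0,-0.01,-0.0013,1],[0,0,0,0,-0.01,-0.0013,1],[0,0,0,0,-0.01,-0.0013,1],[0,0,0,0,-0.006,-0.0008,1],[0,0,0,0,0,0,1]]
  ]
}}

```text
clock: 11.4
eef_pos: [576.6, 158.2, 74.0]
tool_rot: [3.011, 0.0, -2.949]
force: [0.4, -0.3, -5.9]
width: 13.1
gripper_force: 59.7
```

```bash
python3 -c "import h;h.st()"
```

```text
t 11.4 tcp [576.6 158.2  74. ] plate in holder x,y,z 7.8 -0.3 51.7 tilt(blk up) 0.13 roll -0.0 yawerr -0.0 F u,v,z -0.4 -0.3 -5.9 w 13.1
```

{"fn": "step_arm", "kwargs": {
  "series": [
    [[0,0,0,0,-0.005,-0.0007,1],[0,0,0,0,-0.005,-0.0007,1],[0,0,0,0,0,0,1],[0,0,0,0,0,0,1]]
  ]
}}

```text
clock: 11.8
eef_pos: [576.8, 157.0, 74.1]
tool_rot: [3.011, -0.0, -2.949]
force: [0.4, 0.7, -5.3]
width: 12.8
gripper_force: 59.7
```

```bash
python3 -c "import h;h.st()"
```

```text
t 11.8 tcp [576.8 157.   74.1] plate in holder x,y,z 6.6 -0.3 51.7 tilt(blk up) 0.13 roll 0.0 yawerr 0.0 F u,v,z 0.6 -0.5 -5.3 w 12.8
```

{"fn": "step_arm", "kwargs": {
  "series": [
    [[0,0,0,0,-0.005,-0.0007,1],[0,0,0,0,-0.005,-0.0007,1],[0,0,0,0,0,0,1],[0,0,0,0,0,0,1]]
  ]
}}

```text
clock: 12.2
eef_pos: [576.9, 156.4, 74.2]
tool_rot: [3.01, 0.0, -2.949]
force: [-1.4, 3.6, -5.5]
width: 13.0
gripper_force: 59.7
```

```bash
python3 -c "import h;h.st()"
```

```text
t 12.2 tcp [576.9 156.4  74.2] plate in holder x,y,z 6.0 -0.3 51.9 tilt(blk up) 0.131 roll -0.0 yawerr 0.001 F u,v,z 3.8 0.6 -5.5 w 13.0
```

{"fn": "step_arm", "kwargs": {
  "series": [
    [[0,0,0,0,-0.01,-0.0013,1],[0,0,0,0,-0.01,-0.0013,1],[0,0,0,0,-0.01,-0.0013,1],[0,0,0,0,-0.01,-0.0013,1],[0,0,0,0,0,0,1],[0,0,0,0,0,0,1]]
  ]
}}

```text
clock: 12.8
eef_pos: [578.0, 151.1, 74.3]
tool_rot: [3.009, 0.0, -2.948]
force: [-1.4, 6.1, -4.1]
width: 13.1
gripper_force: 59.8
```

```bash
python3 -c "import h;h.st()"
```

```text
t 12.8 tcp [578.  151.1  74.3] plate in holder x,y,z 0.6 -0.3 52.0 tilt(blk up) 0.132 roll -0.0 yawerr 0.001 F u,v,z 6.2 0.2 -4.1 w 13.1
```

{"fn": "step_arm", "kwargs": {
  "series": [
    [[0,0,0,0,-0.008,-0.001,1],[0,0,0,0,-0.008,-0.001,1],[0,0,0,0,-0.008,-0.001,1],[0,0,0,0,0,0,1],[0,0,0,0,0,0,1]]
  ]
}}

```text
clock: 13.3
eef_pos: [578.5, 148.5, 74.4]
tool_rot: [3.008, 0.0, -2.948]
force: [-1.4, 7.4, -3.9]
width: 12.8
gripper_force: 59.8
```

```bash
python3 -c "import h;h.st()"
```

```text
t 13.3 tcp [578.5 148.5  74.4] plate in holder x,y,z -2.0 -0.3 52.1 tilt(blk up) 0.133 roll -0.0 yawerr 0.001 F u,v,z 7.5 -0.1 -3.9 w 12.8
```

{"fn": "step_arm", "kwargs": {
  "series": [
    [[0,0,0,0,-0.009,-0.001,1],[0,0,0,0,-0.009,-0.001,1],[0,0,0,0,-0.009,-0.001,1],[0,0,0,0,0,0,1],[0,0,0,0,0,0,1]]
  ]
}}

```text
clock: 13.8
eef_pos: [579.0, 145.6, 74.5]
tool_rot: [3.007, 0.0, -2.947]
force: [-2.0, 9.5, -2.0]
width: 13.2
gripper_force: 59.8
```

```bash
python3 -c "import h;h.st()"
```

```text
t 13.8 tcp [579.  145.6  74.5] plate in holder x,y,z -4.9 -0.3 52.2 tilt(blk up) 0.135 roll -0.0 yawerr 0.002 F u,v,z 9.7 0.1 -2.0 w 13.2
```

{"fn": "step_arm", "kwargs": {
  "series": [
    [[0.0277,0,0,0,0.0005,0.011,1],[0.0277,0,0,0,0.001,0.011,1],[0.0277,0,0,0,0.001,0.011,1],[0,0,0,0,0,0,1],[0,0,0,0,0,0,1]]
  ]
}}

```text
clock: 14.3
eef_pos: [578.8, 147.0, 69.5]
tool_rot: [3.072, 0.0, -2.947]
force: [-3.5, 8.8, -2.6]
width: 12.9
gripper_force: 60.1
```

```bash
python3 -c "import h;h.st()"
```

```text
t 14.3 tcp [578.8 147.   69.5] plate in holder x,y,z -4.9 -0.3 47.1 tilt(blk up) 0.069 roll -0.0 yawerr 0.003 F u,v,z 9.4 1.8 -2.6 w 12.9
```

{"fn": "step_arm", "kwargs": {
  "series": [
    [[0,0,0,0,-0.007,-0.0005,1],[0.0277,0,0,0,0.002,0.011,1],[0.0277,0,0,0,0.0025,0.011,1],[0,0,0,0,0,0,1],[0,0,0,0,0,0,1]]
  ]
}}

```text
clock: 14.8
eef_pos: [578.8, 147.2, 66.2]
tool_rot: [3.115, 0.0, -2.947]
force: [-1.8, 9.4, -1.7]
width: 12.6
gripper_force: 60.1
```

```bash
python3 -c "import h;h.st()"
```

```text
t 14.8 tcp [578.8 147.2  66.2] plate in holder x,y,z -5.7 -0.4 43.7 tilt(blk up) 0.026 roll -0.0 yawerr 0.003 F u,v,z 9.6 -0.0 -1.7 w 12.6
```

{"fn": "step_arm", "kwargs": {
  "series": [
    [[0.0277,0,0,0,0.003,0.011,1],[0,0,0,0,0,0.005,1],[0,0,0,0,0,0,1],[0,0,0,0,0,0,1]]
  ]
}}

```text
clock: 15.2
eef_pos: [578.9, 147.5, 63.9]
tool_rot: [3.137, 0.001, -2.947]
force: [-2.2, 9.4, -1.7]
width: 12.9
gripper_force: 60.2
```

```bash
python3 -c "import h;h.st()"
```

```text
t 15.2 tcp [578.9 147.5  63.9] plate in holder x,y,z -5.9 -0.6 41.4 tilt(blk up) 0.005 roll -0.001 yawerr 0.002 F u,v,z 9.6 0.4 -1.7 w 12.9
```

{"fn": "step_arm", "kwargs": {
  "series": [
    [[0,0,0,0,0.008,0.001,1],[0,0,0,0,0.01,0,1],[0,0,0,0,0.01,0,1],[0,0,0,0,0.01,0,1],[0,0,0,0,0.01,0,1],[0,0,0,0,0,0,1],[0,0,0,0,0,0,1]]
  ]
}}

```text
clock: 15.9
eef_pos: [577.9, 152.7, 63.7]
tool_rot: [3.139, 0.001, -2.948]
force: [-1.6, 6.5, -2.2]
width: 13.1
gripper_force: 60.2
```

```bash
python3 -c "import h;h.st()"
```

```text
t 15.9 tcp [577.9 152.7  63.7] plate in holder x,y,z -0.7 -0.5 41.2 tilt(blk up) 0.003 roll -0.001 yawerr 0.001 F u,v,z 6.7 0.4 -2.2 w 13.1
```

{"fn": "step_arm", "kwargs": {
  "series": [
    [[0,0,0,0,0.008,0,1],[0,0,0,0,0.008,0,1],[0,0,0,0,0.008,0,1],[0,0,0,0,0,0.003,1],[0,0,0,0,0,0,1],[0,0,0,0,0,0,1]]
  ]
}}

```text
clock: 16.5
eef_pos: [577.6, 154.0, 63.4]
tool_rot: [3.141, 0.001, -2.949]
force: [-2.7, 4.3, 4.0]
width: 13.1
gripper_force: 61.2
```

```bash
python3 -c "import h;h.st()"
```

```text
t 16.5 tcp [577.6 154.   63.4] plate in holder x,y,z 0.6 -0.5 40.9 tilt(blk up) 0.0 roll -0.001 yawerr 0.0 F u,v,z 4.7 1.8 4.0 w 13.1
```

{"fn": "step_arm", "kwargs": {
  "series": [
    [[0,0,0,0,0,-0.007,1],[0,0,0,0,0.006,0,1],[0,0,0,0,0.006,0,1],[0,0,0,0,0,0,1],[0,0,0,0,0,0,1]]
  ]
}}

```text
clock: 17.0
eef_pos: [577.3, 155.0, 63.5]
tool_rot: [-3.141, 0.0, -2.949]
force: [1.3, 1.7, -6.5]
width: 13.0
gripper_force: 59.7
```

```bash
python3 -c "import h;h.st()"
```

```text
t 17.0 tcp [577.3 155.   63.5] plate in holder x,y,z 1.7 -0.4 41.0 tilt(blk up) -0.001 roll -0.0 yawerr -0.0 F u,v,z 1.4 -1.6 -6.5 w 13.0
```

{"fn": "step_arm", "kwargs": {
  "series": [
    [[0,0,0,0,0.008,0.003,1],[0,0,0,0,0,0,1],[0,0,0,0,0,0,1]]
  ]
}}

```text
clock: 17.3
eef_pos: [577.1, 156.2, 63.5]
tool_rot: [-3.141, 0.0, -2.949]
force: [1.4, 0.8, -4.8]
width: 13.1
gripper_force: 59.9
```

```bash
python3 -c "import h;h.st()"
```

```text
t 17.3 tcp [577.1 156.2  63.5] plate in holder x,y,z 2.9 -0.5 41.0 tilt(blk up) -0.001 roll -0.0 yawerr 0.0 F u,v,z 0.5 -1.5 -4.8 w 13.1
```

Centred with almost no net spring force. I'll release and retreat straight up.

{"fn": "step_arm", "kwargs": {
  "series": [
    [[0,0,0,0,0,0,0.7],[0,0,0,0,0,0,0.5],[0,0,0,0,0,0,0.3],[0,0,0,0,0,0,0.2],[0,0,0,0,0,0,0.2],[0,0,0,0,0,-0.05,0.2],[0,0,0,0,0,-0.15,0.2],[0,0,0,0,0,-0.2,0.2],[0,0,0,0,0,-0.2,0.2],[0,0,0,0,0,-0.2,0.2],[0,0,0,0,0,0,0.2]]
  ]
}}

```text
clock: 18.4
eef_pos: [579.7, 157.5, 188.3]
tool_rot: [3.141, 0.009, -2.949]
force: [0.3, -0.4, -0.2]
width: 68.5
gripper_force: 0.0
```

{"fn": "step_arm", "kwargs": {
  "series": [
    [[0,0,0,0.2,0.2,-0.1,0.2],[0,0,0,0.2,0.2,-0.1,0.2],[0,0,0,0,0.3,0,0.2],[0,0,0,0,0.3,0,0.2],[0,0,0,0,0.3,0,0.2],[0,0,0,0,0.3,0,0.2],[0,0,0,0,0,0,0.2],[0,0,0,0,0,0,0.2]]
  ]
}}

```text
clock: 19.2
eef_pos: [470.9, 381.7, 212.8]
tool_rot: [-3.141, -0.001, -2.946]
force: [0.4, -0.8, 0.7]
width: 68.2
gripper_force: 0.0
```

Run:
```python
import h,cv2,numpy as np
from cell import ctrl
h.st()
a=ctrl.get_image("top")["img"][190:310,110:300];b=ctrl.get_image("side")["img"][190:330,230:360]
A=cv2.resize(a,(475,300),interpolation=2);B=cv2.resize(b,(279,300),interpolation=2)
cv2.imwrite("pics/e1.png",np.hstack([A,B])[:,:,::-1])
```

```text
t 19.2 tcp [470.9 381.7 212.8] plate in holder x,y,z 244.5 60.8 190.3 tilt(blk up) -0.001 roll 0.001 yawerr 0.003 F u,v,z -0.8 -0.3 0.7 w 68.2
```

View pics/e1.png

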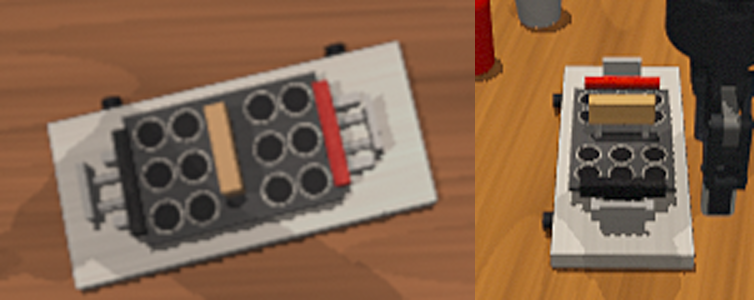

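The plate lies flat and square with both lips over its ends: the black lip at about (128,182) and the red lip at about (331,133) in this picture. I'll hand it in.

```bash
python3 -c "
from cell import ctrl
print(ctrl.finish_job())"
```

```text
the job is handed in; nothing more can be done
None
```

The takoyaki plate is in the holder, flat and square in the last picture with both lips over its ends, and the arm is clear. I handed the job in at about 19 s, and no verdict was returned.

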